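# Change the filter spool on the rotary stage

## Robot

A 6-joint arm with a two-finger parallel gripper is mounted at the origin on the work surface. World frame = base frame: x ahead of the robot, y to its left, z up, the work surface at z = 0. Lengths are in m, angles in degrees, forces in N, time in s.
With the tool pointing down it reaches from about 0.4 to 0.925 m from the base axis. Payload 3.4 kg.
Tool frame: the origin (TCP) lies where the fingers leave the gripper's body, on its centre line; the fingertips stand 73 mm ahead of it and the grasp point (between the pads) lies 54 mm ahead of it; y points along the fingers, x is the direction in which the jaws open and shut, and the axes are right-handed (so a half turn about y gives the same grasp; the last joint's range is limited). The gripper opens to 85 mm and grips with 20 to 120 N. Pads are 22 mm wide; open, the fingers measure 114 mm over their backs; the gripper's body (76 mm by 85 mm) begins 54 mm behind the grasp point. The pads swing forward as they close: fully open they stand 13 mm farther back than shut.
Start: joints at [-74.055, 17.578, 86.31, -0, 76.112, -4.211], TCP at [0.198, -0.54, 0.304] pointing down, gripper open.
Joint ranges: [-179.03, 179.03], [-60, 130.46], [8.19, 133.38], [-81.62, 261.62], [5.75, 156.47], [-153.77, 153.77]. Speed limits (degrees/s): [147.25, 147.25, 180, 180, 180, 180].

## Interface

Orientations are given as a 3x3 rotation matrix whose columns are the frame's x, y, z axes.
In Python, from bench import arm gives the robot as it stands. The module is installed in compiled form; this text tells all that it offers.
- The arm moves only by the shell command python3 -m creep 'ROWS' [OPENING]. ROWS is JSON, a list of rows, each a list of 4 numbers: the shift along the world's x, y, z scaled (see below), then the turn about the world's z scaled (see below). A call has 1 to 20 rows; each row is the pose to reach, as a shift and turn from the pose measured when the call began, turning the shorter way round; what a row does not reach only later rows make up. The controller multiplies each number of a shift by 300 mm and each number of a turn by 2 pi rad. A row lasts 1/12 s, in which the tool goes at most 41.7 mm and 7.16 degrees, less where a joint would pass 70% of its speed; a pose out of reach is approached as far as the arm can. A call with a number of a shift or a turn outside -1 to 1 is refused whole. A call with a gripper value outside its range is refused whole. OPENING is the opening, from 0 (shut) to 1 (fully open), set as the call begins (- or left out, the last holds). The fingers move at their own pace and stop on an object; the grip force is fixed at half the most. Time passes only in rows, so rows that repeat a pose let the fingers close. It gives the time, the measured TCP pose, the force and the opening at its end, in the units of the state.
- arm.sense(): the state, without advancing time (a new reading comes with each control period).
- arm.grab_frame(name): name is "scene" or "top" or "wrist"; returns (picture, depth): 384x512x3 uint8, red, green, blue; 384x512 float32, m along the optical axis (not along the pixel's ray), 0 where there is no reading.
- arm.camera_model(name): a dict with "mtx" (3x3 intrinsics, pixels), "k1" (the pictures are not rectified: a ray, as slopes to the right and down, at radius r is drawn at 1 + k1 r^2 times it, then the intrinsics apply), "pose" (4x4, takes a point from camera to world coordinates). Camera axes: x right, y up, looking along -z (the intrinsics and any distortion apply to the point x, -y, -z); pixel columns grow to the right and rows downward; lengths in m; the calibration is good to about 2 mm. A picture is of the moment at which its call begins: read the wrist's pose just before it. camera_model takes no time and is no camera call; for the wrist camera it gives the pose at the moment of the call.
- arm.finish_job(): hands the job in, once; it reports no verdict.
Trained networks look in the newest picture that a camera, given by its name, has taken for a name from the list of things; names that differ only in an ending like _2 or _b are one class to them, and where a whole thing is asked for, a point or a joint stands for the part that bears it (a point fixed in the world has none). Each returns a list of dicts, best first, with "score" (0 to 1); they miss things now and then, are a little off and sometimes report something else, mostly with a low value. They report only what shows in the picture. A call takes as long as a camera call. They do not tell look-alikes from the thing itself.
- arm.silhouettes(target, camera): "mask" (384x512 bool, what is visible of it) and "uv" ([column, row] in pixels, amid what is visible of it).
- arm.landmark_of(target, camera): "uv" ([column, row] in pixels: a listed point, or the origin of a listed thing).
The state is a dict: "t": time; "q": joint angles; "dq": joint speeds; "joint_torque": joint torques, N m; "eef_pos": TCP position; "orientation": TCP orientation; "force": force on the tool from outside, world axes, zero at the start; "torque": the same for the moment, N m; "width": finger opening in m.
Only numpy, scipy, OpenCV 4.12 (cv2) and the standard library are available. Lean on these libraries where they do the work, as an engineer would, in place of code of your own. Each camera call takes 0.05 s, during which the arm holds its last target. There are 200 camera calls.

## Task

Change the filter spool on the rotary stage: first lift the amber spool off the upright spindle and park it fully home on the free sloped pin, then take the blue spool off the other sloped pin and set it on the spindle, flat down on the stage. Only then throw the red clamp lever all the way over to its clamped side. Lower the spools gently instead of letting them drop, and leave everything else on the bench where it is.

Things in the scene. Friction and masses are not known exactly. Their poses are not given: they have to be found in the camera images.
- spool_amber: filter spool: metal hub 28 mm across, 70 mm tall, 16 mm bore right through; two black flanges 64 mm across, at 0 to 6 and 34 to 40 mm, six round amber filters between them, orange ring on the upper one. Grip the bare hub, 40 to 70 mm up. Origin: centre of its underside; z along the bore to the bare hub end. 0.2 kg. Starts on the upright spindle.
- spool_blue: filter spool: metal hub 28 mm across, 70 mm tall, 16 mm bore right through; two black flanges 64 mm across, at 0 to 6 and 34 to 40 mm, six round blue filters between them, blue ring on the upper one. Grip the bare hub, 40 to 70 mm up. Origin: centre of its underside; z along the bore to the bare hub end. 0.2 kg. Starts fully home on park_full_pin, leaning with it.
- park_free_pin: sloped pin, 10 mm thick, 50 mm long (tip tapered), square on a grey 80 x 80 mm plate on a fixed 100 x 90 mm foot; it leans 30 degrees from vertical, roughly towards the robot. Origin: foot of the pin on the plate's face, 45 mm above the bench; z up along the pin; y level. This is the free one, for the amber spool; the two holders may stand either way round.
- park_full_pin: sloped pin, 10 mm thick, 50 mm long (tip tapered), square on a grey 80 x 80 mm plate on a fixed 100 x 90 mm foot; it leans 30 degrees from vertical, roughly towards the robot. Origin: foot of the pin on the plate's face, 45 mm above the bench; z up along the pin; y level. This one carries the blue spool at the start.
- stage: fixed rotary stage: base plate 140 (x) x 250 (y) x 12 mm, centred 40 mm to -y of the origin, with a round table 100 mm across, its flat top 45 mm above the bench. On its axis a steel spindle 13 mm thick, 82 mm tall (tip 127 mm above the bench, last 10 mm tapered). Origin: on the spindle's axis at bench height; z up.
- spindle_foot (a point): foot of the upright spindle, on the stage's flat top (45 mm above the bench); its axes are the stage's
- clamp (a joint): clamp lever with red ball on the stage, 108 mm to -y of the spindle. 0 = open, leaning 29 degrees to the stage's -x side (roughly to the robot); 1.0 = clamped, leaning 29 degrees to its +x side. Turns about a level axis along the stage's y, 34 mm above the bench; stays where it is left.
- clamp_tip (a point): centre of the lever's red ball, 26 mm across, 80 mm from the pivot on a 10 mm steel stem; about 104 mm above the bench when open or clamped
- tape: bystander, to be left alone: yellow tape roll lying flat, 70 mm across, 19 mm high; origin at the centre of its underside
- lens_tube: bystander, to be left alone: black upright lens tube, 36 mm across, 50 mm high; origin at the centre of its underside
- lens_mount: bystander, to be left alone: square aluminium lens mount on a post and black foot, 60 x 60 mm, 107 mm high; origin at the centre of its underside
- driver: bystander, to be left alone: screwdriver lying on the bench
- screw_tray: bystander, to be left alone: blue open tray 80 x 110 x 25 mm; origin at the centre of its underside
- cleaner: bystander, to be left alone: white bottle, 48 mm across, 130 mm high; origin at the centre of its underside
- joystick: bystander, to be left alone: grey joystick with red buttons, 100 x 120 mm, 140 mm high; origin at the centre of its underside
- meter: bystander, to be left alone: yellow hand-held meter 110 x 65 x 25 mm; origin at the centre of its underside
Things that resemble listed ones, but are neither listed nor needed, are in the scene too. What is shaped like the spool_amber but pink, turquoise or yellow is not meant.

How it is judged:
By the outcome, as a careful person would: the job done as asked, in the order asked, and still so for the second after the job is handed in, with the robot touching nothing.
It also fails if it takes over 67 s, if anything falls off the work surface, if the arm or the gripper's body presses on something with over 40 N, if the wrist force passes 120 N, or if a joint passes its speed limit or range.

## Working session

There is one attempt and no reset: what is moved stays moved. The work goes in short steps, Python scripts to look and compute and a shell command to move; the robot and the scene stay as the last step left them, time stands still between calls to the robot, and variables do not carry over. Pictures are saved under pics/ and viewed, about 8 in all and at most 12, crops included, and the job is handed in when it is done.

```bash
mkdir -p pics; cat > h.py <<'E'
import numpy as np, cv2
from bench import arm
def ray(cam,uv):
    m=arm.camera_model(cam) if isinstance(cam,str) else cam
    K=np.array(m["mtx"]);p=np.array(m["pose"])
    s=cv2.undistortPoints(np.array([[uv]],float),K,np.array([m["k1"],0,0,0,0.]))[0,0]
    return p[:3,3],p[:3,:3]@np.array([s[0],-s[1],-1])
def at_z(cam,uv,z):
    o,d=ray(cam,uv); return o+d*(z-o[2])/d[2]
def proj(m,P):
    p=np.array(m["pose"]);c=(np.atleast_2d(P)-p[:3,3])@p[:3,:3]
    return cv2.projectPoints(np.c_[c[:,0],-c[:,1],-c[:,2]],np.zeros(3),np.zeros(3),np.array(m["mtx"]),np.array([m["k1"],0,0,0,0.]))[0][:,0]
def cloud(m,depth):
    v,u=np.mgrid[:384,:512]
    s=cv2.undistortPoints(np.c_[u.ravel(),v.ravel()].astype(float)[:,None],np.array(m["mtx"]),np.array([m["k1"],0,0,0,0.]))[:,0].reshape(384,512,2)
    p=np.array(m["pose"]);c=np.dstack([s[...,0]*depth,-s[...,1]*depth,-depth])
    return c@p[:3,:3].T+p[:3,3]
def save(n,im,s=1): cv2.imwrite(n,cv2.resize(im[...,::-1],None,fx=s,fy=s,interpolation=cv2.INTER_CUBIC))
E
python3 - <<'E'
from h import *
ims=[]
for c in("scene","top"):
    im,d=arm.grab_frame(c); m=arm.camera_model(c); np.savez(c+"0.npz",im=im,d=d,K=m["mtx"],pose=m["pose"],k1=m["k1"])
    save(f"pics/{c}0.png",im,1.5)
    print(c,np.round(m["pose"],2).tolist(),(d==0).mean())
    for t in ("spool_amber","spool_blue","park_free_pin","spindle_foot","clamp_tip","stage"):
        print(t,[(np.round(r["uv"]).tolist(),round(r["score"],2)) for r in arm.landmark_of(t,c)][:5])
s=arm.sense();print(s["t"],s["eef_pos"],np.round(s["orientation"],3).tolist(),s["width"],s["force"])
E
```

```text
scene [[0.57, -0.64, 0.51, 1.1], [0.82, 0.44, -0.36, -0.35], [0.0, 0.63, 0.78, 0.91], [0.0, 0.0, 0.0, 1.0]] 0.004313151041666667
spool_amber [([83.0, 224.0], 0.97), ([227.0, 223.0], 0.73), ([160.0, 236.0], 0.68), ([144.0, 204.0], 0.61)]
spool_blue [([282.0, 227.0], 0.76)]
park_free_pin [([331.0, 169.0], 0.83)]
spindle_foot [([160.0, 233.0], 0.95)]
clamp_tip [([108.0, 230.0], 0.45)]
stage [([159.0, 246.0], 0.9), ([257.0, 156.0], 0.31)]
top [[-0.02, 1.0, -0.06, 0.48], [-1.0, -0.02, 0.01, 0.02], [0.01, 0.06, 1.0, 1.21], [0.0, 0.0, 0.0, 1.0]] 0.0038655598958333335
spool_amber [([328.0, 208.0], 0.96), ([321.0, 251.0], 0.85), ([371.0, 260.0], 0.8), ([266.0, 199.0], 0.73), ([318.0, 138.0], 0.41)]
spool_blue [([282.0, 155.0], 0.66), ([240.0, 157.0], 0.57)]
park_free_pin [([165.0, 183.0], 0.83)]
spindle_foot [([325.0, 208.0], 0.7)]
clamp_tip [([373.0, 221.0], 0.6)]
stage [([327.0, 213.0], 0.72)]
0.7 [ 0.19812129 -0.5397982   0.30395287] [[0.345, 0.0, 0.939], [-0.939, -0.0, 0.345], [0.0, -1.0, -0.0]] 0.08534080939466955 [0.02412465 0.03353686 0.50055819]
```

View pics/scene0.png

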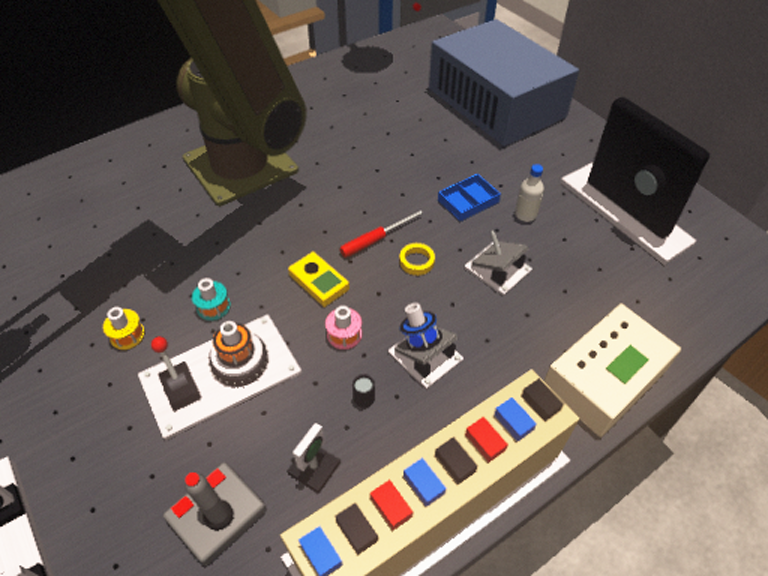

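View pics/top0.png

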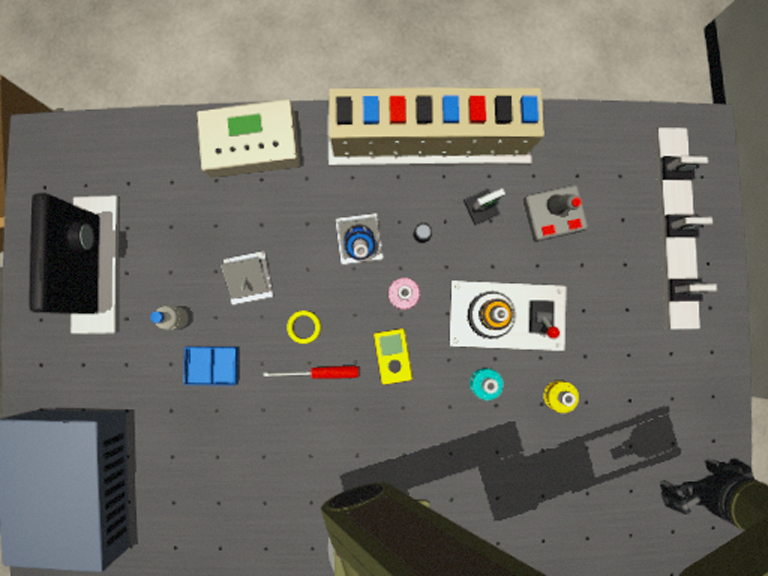

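```bash
python3 - <<'E'
from h import *
M={};P={};I={}
for c in("scene","top"):
    z=np.load(c+"0.npz"); M[c]=dict(mtx=z["K"],pose=z["pose"],k1=float(z["k1"])); P[c]=cloud(M[c],z["d"]);I[c]=z["im"]
def near(c,xy,r,z0,z1):
    q=P[c].reshape(-1,3); k=(np.hypot(*(q[:,:2]-xy).T)<r)&(q[:,2]>z0)&(q[:,2]<z1); return q[k],I[c].reshape(-1,3)[k]
for n,uv,z in(("spindle",(329,208),.12),("free",(165,183),.06),("blue",(240,160),.1)):
    print(n,at_z(M["top"],uv,z).round(3))
for n,uvt,uvs,z in(("foot",(325,208),(160,233),.045),("freepin",(165,183),(331,169),.045),("clamp",(369,221),(106,230),.104)):
    a=at_z(M["top"],uvt,z);b=at_z(M["scene"],uvs,z);print(n,a.round(4),b.round(4))
# stage white base
for c in M:
    s0=at_z(M[c],(325,208) if c=="top" else (160,233),.045)[:2]
    q,col=near(c,s0,.25,.006,.020); w=(col.min(1)>140); print(c,"stage rect",w.sum(),[np.round(x,4) for x in cv2.minAreaRect((q[w,:2]).astype(np.float32)*1000)])
    q,_=near(c,s0,.06,.035,.052);
    q2,_=near(c,s0,.03,.105,.135); print(" hubtop",len(q2),q2.mean(0).round(4),q2.min(0).round(4),q2.max(0).round(4), "table z",np.median(q[:,2]).round(4))
    for n,uv in (("free",(165,183) if c=="top" else(331,169)),("full",(240,157) if c=="top" else (282,229))):
        s1=at_z(M[c],uv,.05)[:2]
        q,col=near(c,s1,.09,.012,.12)
        q=q[(np.ptp(col.astype(int),axis=1)<40)]
        best=(0,)
        rng=np.random.default_rng(0)
        for _ in range(1500):
            a=q[rng.choice(len(q),3)];nn=np.cross(a[1]-a[0],a[2]-a[0]);L=np.linalg.norm(nn)
            if L<1e-6: continue
            nn=nn/L*np.sign(nn[2]); 
            if not .8<nn[2]<.92: continue
            k=abs((q-a[0])@nn)<.002
            if k.sum()>best[0]: best=(k.sum(),k)
        if best[0]:
            pl=q[best[1]];ce=pl.mean(0);nn=np.linalg.svd(pl-ce)[2][2];nn*=np.sign(nn[2])
            t=np.degrees(np.arccos(nn[2]));az=np.degrees(np.arctan2(nn[1],nn[0]))
            yv=np.array([-np.sin(np.radians(az)),np.cos(np.radians(az)),0]);xv=np.cross(yv,nn)
            R=cv2.minAreaRect(np.c_[(pl-ce)@xv,(pl-ce)@yv].astype(np.float32)*1000)
            print(" ",n,len(q),best[0],"tilt",t.round(1),"az",az.round(1),"rectctr",(ce+(xv*R[0][0]+yv*R[0][1])/1000).round(4),"size",np.round(R[1],1),round(R[2],1))
E
```

```text
spindle [ 0.498 -0.225  0.12 ]
free [0.586 0.265 0.06 ]
blue [0.647 0.032 0.1  ]
foot [ 0.5001 -0.229   0.045 ] [ 0.4974 -0.2311  0.045 ]
freepin [0.5874 0.268  0.045 ] [0.5788 0.2739 0.045 ]
clamp [ 0.4575 -0.3482  0.104 ] [ 0.4566 -0.3445  0.104 ]
scene stage rect 2613 [array([ 497.2438, -213.5936]), array([380.0724, 143.26  ]), np.float64(86.7257)]
 hubtop 107 [ 0.4989 -0.2387  0.115 ] [ 0.4811 -0.2516  0.1056] [ 0.5111 -0.2246  0.1288] table z 0.0445
  free 649 334 tilt 29.6 az -169.3 rectctr [0.5819 0.2774 0.0455] size [82.2 80.8] 0.2
  full 896 227 tilt 29.9 az -172.9 rectctr [0.661  0.0367 0.0447] size [81.1 82.4] 88.6
top stage rect 2031 [array([ 545.3418, -239.6374]), array([396.4323, 273.6613]), np.float64(37.2275)]
 hubtop 72 [ 0.4958 -0.2397  0.115 ] [ 0.4835 -0.2534  0.1056] [ 0.5073 -0.2265  0.1266] table z 0.0438
  free 680 391 tilt 30.6 az -169.6 rectctr [0.5807 0.2748 0.0439] size [81.1 81.2] 0.5
  full 509 155 tilt 30.3 az -173.5 rectctr [0.6608 0.0365 0.045 ] size [79.5 79.4] 0.6
```

```bash
python3 - <<'E'
import cv2,numpy as np
a=np.load("top0.npz")["im"];b=np.load("scene0.npz")["im"]
f=lambda im,x,y,w=70:cv2.resize(im[y:y+w,x:x+w],(380,290) if 0 else (290,290),interpolation=cv2.INTER_CUBIC)
o=np.vstack([np.hstack([f(a,295,175,90),f(a,210,130,60),f(a,140,155,60)][:3][0:2]),np.hstack([f(b,250,190,70),f(b,300,145,60)])])
cv2.imwrite("pics/crop1.png",o[...,::-1])
E
```

```text
(no output)
```

View pics/crop1.png

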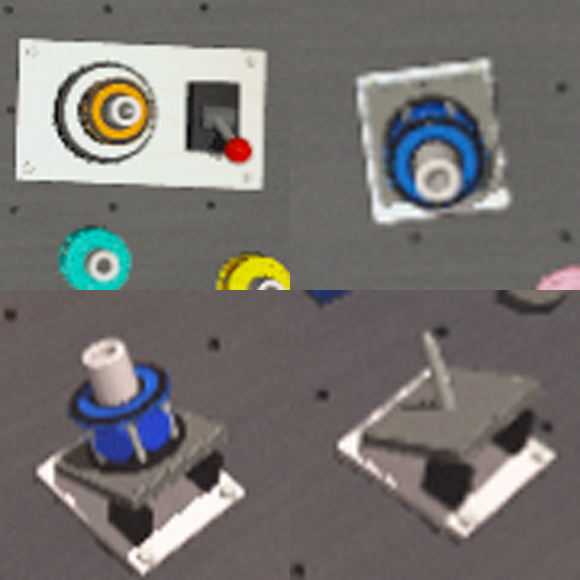

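Spools: amber filters on the stage spindle (scene 160,236 / top 328,208) is the one meant. Pink (227,223), turquoise (144,204) and yellow (83,224) stand loose on the bench, so they are decoys. The blue spool leans on the holder at top (240,157); the crop confirms it. The bare pin is at top (165,183).

```bash
python3 -m creep '[[0.5,0.5,0,-0.013],[0.99,0.99,0,-0.027],[0.99,0.99,0,-0.027],[0.99,0.99,0,-0.027],[0.99,0.99,0,-0.027],[0.99,0.99,0,-0.027],[0.99,0.99,0,-0.027],[0.99,0.99,0,-0.027],[0.99,0.99,0,-0.027],[0.99,0.99,0,-0.027],[0.99,0.99,0,-0.027],[0.99,0.99,0,-0.027],[0.99,0.99,0,-0.027],[0.99,0.99,0,-0.027]]'
cat >> h.py <<'E'
def wrist(n,s=1.5):
    m=arm.camera_model("wrist"); im,d=arm.grab_frame("wrist"); save(n,im,s)
    np.savez("w.npz",im=im,d=d,**{k:np.array(v) for k,v in m.items()}); return m,im,d
E
python3 - <<'E'
from h import *
m,im,d=wrist("pics/w1.png",1.2)
print(np.round(m["pose"],3).tolist())
for t in ("spool_amber","spindle_foot","clamp_tip"):
    for r in arm.landmark_of(t,"wrist")[:3]: print(t,np.round(r["uv"]),round(r["score"],2),at_z(m,r["uv"],.104 if t=="clamp_tip" else .045).round(4))
P=cloud(m,d)
q=P.reshape(-1,3)
k=(np.hypot(q[:,0]-.497,q[:,1]+.237)<.03)&(q[:,2]>.108)&(q[:,2]<.119)
print("hub top",k.sum(),q[k].mean(0).round(4),[np.round(x,1) for x in cv2.minAreaRect(q[k,:2].astype(np.float32)*1000)][:2], cv2.minEnclosingCircle(q[k,:2].astype(np.float32)*1000))
k=(np.hypot(q[:,0]-.497,q[:,1]+.237)<.05)&(q[:,2]>.08)&(q[:,2]<.09)
print("flange",k.sum(),cv2.minEnclosingCircle(q[k,:2].astype(np.float32)*1000),np.median(q[k,2]))
k=(np.hypot(q[:,0]-.497,q[:,1]+.237)<.07)&(q[:,2]>.04)&(q[:,2]<.05)
print("table",k.sum(),cv2.minEnclosingCircle(q[k,:2].astype(np.float32)*1000),np.median(q[k,2]))
s=arm.sense();print(s["t"],s["eef_pos"],np.degrees(np.arctan2(s["orientation"][1][0],s["orientation"][0][0])))
E
```

```text
t: 1.87
eef_pos: [0.4942, -0.2436, 0.3038]
orientation: [[0.18, -0.001, 0.984], [-0.984, -0.0, 0.18], [0.0, -1.0, -0.001]]
force: [0.4, 0.5, 0.5]
width: 0.0853
[[0.181, 0.944, 0.277, 0.566], [-0.984, 0.173, 0.051, -0.23], [-0.0, -0.282, 0.959, 0.374], [0.0, 0.0, 0.0, 1.0]]
spool_amber [251. 175.] 0.87 [ 0.4936 -0.2381  0.045 ]
spool_amber [117. 104.] 0.64 [ 0.5468 -0.0733  0.045 ]
spool_amber [323. 293.] 0.6 [ 0.3452 -0.3675  0.045 ]
clamp_tip [344. 241.] 0.97 [ 0.4524 -0.3483  0.104 ]
hub top 490 [ 0.4976 -0.2379  0.1147] [array([ 496.7, -237.9]), array([26.6, 27.5])] ((496.432373046875, -238.1229705810547), 14.041958808898926)
flange 1973 ((496.3818054199219, -238.25186157226562), 32.41568374633789) 0.08557795533573659
table 1186 ((496.4676818847656, -237.97335815429688), 43.800628662109375) 0.045368045242158345
2.0667 [ 0.49419641 -0.24395862  0.30402259] -79.69487737675345
```

View pics/w1.png

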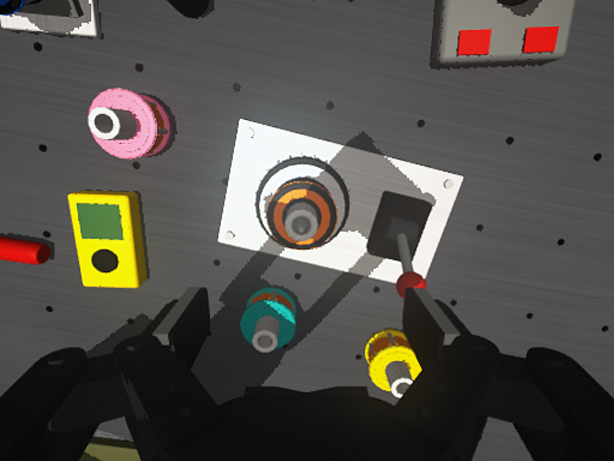

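The view shows amber at wrist (251,175), axis at (0.4965,-0.238), with the lever at (344,241) clear of the fingers. Descending onto the bare hub.

```bash
python3 -m creep '[[0.008,0.02,-0.1,0],[0.008,0.02,-0.2,0],[0.008,0.02,-0.3,0],[0.008,0.02,-0.38,0],[0.008,0.02,-0.43,0],[0.008,0.02,-0.46,0],[0.008,0.02,-0.473,0],[0.008,0.02,-0.473,0],[0.008,0.02,-0.473,0]]' 1
python3 - <<'E'
from h import *
s=arm.sense();print(s["eef_pos"],s["force"])
E
python3 -m creep '[[0,0,0,0],[0,0,0,0],[0,0,0,0],[0,0,0,0],[0,0,0,0],[0,0,0,0],[0,0,0,0],[0,0,0,0],[0,0,0,0],[0,0,0,0]]' 0
```

```text
t: 2.82
eef_pos: [0.497, -0.2386, 0.1629]
orientation: [[0.178, 0.001, 0.984], [-0.984, -0.001, 0.178], [0.001, -1.0, 0.001]]
force: [0.2, 0.1, 1.2]
width: 0.0855
[ 0.49703434 -0.23862671  0.16290215] [0.18021006 0.07757036 1.24052183]
t: 3.65
eef_pos: [0.4974, -0.2389, 0.1636]
orientation: [[0.178, 0.002, 0.984], [-0.984, -0.002, 0.178], [0.002, -1.0, 0.002]]
force: [-1.2, 0.1, 6.1]
width: 0.0255
```

```bash
python3 -m creep '[[0,0,0.02,0],[0,0,0.05,0],[0,0,0.1,0],[0,0,0.18,0],[0,0,0.26,0],[0,0,0.34,0],[0,0,0.4,0],[0,0,0.42,0],[0,0,0.42,0],[0,0,0.42,0]]'
python3 - <<'E'
from h import *
m,im,d=wrist("pics/w2.png",1.2)
s=arm.sense();print(s["t"],s["eef_pos"],s["force"],s["width"])
E
```

```text
t: 4.48
eef_pos: [0.497, -0.2386, 0.2892]
orientation: [[0.178, 0.002, 0.984], [-0.984, -0.001, 0.178], [0.002, -1.0, 0.001]]
force: [-0.0, -0.5, -2.9]
width: 0.0254
4.5333 [ 0.49659836 -0.23837186  0.28835815] [ 0.13976496 -0.48192545 -2.84629551] 0.025520616495157182
```

View pics/w2.png

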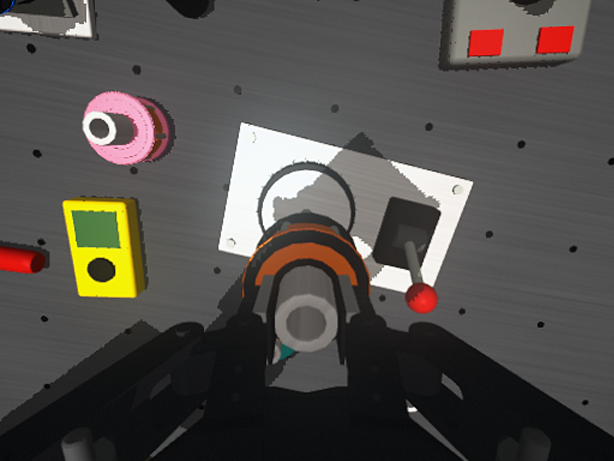

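Amber is in the fingers at wrist (255,268), square in the grip. Next, carry it to a standoff on the robot side of the free pin and measure the pin there.

```bash
python3 -m creep '[[0,0.1,0,0],[0,0.22,0,0],[-0.02,0.36,0,0],[-0.03,0.5,0,0],[-0.05,0.63,0,0],[-0.06,0.76,0,0],[-0.07,0.88,0,0],[-0.09,0.98,0,0],[-0.09,0.98,0,0],[-0.09,0.98,0,0]]'
python3 -m creep '[[0,0.1,0,0],[0,0.22,0,0],[0,0.34,0,0],[0,0.46,0,0],[0,0.56,0,0],[0,0.64,0,0],[0,0.68,0,0],[0,0.68,0,0],[0,0.68,0,0],[0,0.68,0,0]]'
python3 - <<'E'
from h import *
m,im,d=wrist("pics/w3.png",1.2)
s=arm.sense();print(s["t"],s["eef_pos"],s["force"])
T=s["eef_pos"]
for t in ("park_free_pin",):
    for r in arm.landmark_of(t,"wrist")[:3]: print(t,np.round(r["uv"]),round(r["score"],2),at_z(m,r["uv"],.045).round(4))
q=cloud(m,d).reshape(-1,3)
F=np.array([.581,.276,.045]); az=np.radians(-169.5)
n=np.array([.5*np.cos(az),.5*np.sin(az),.866]); y=np.array([-np.sin(az),np.cos(az),0]); x=np.cross(y,n)
r=q-F; k=(abs(r@n)<.006)&(abs(r@x)<.05)&(abs(r@y)<.05)
p=q[k];c=p.mean(0);nn=np.linalg.svd(p-c)[2][2];nn*=np.sign(nn[2]);print("plate n",np.degrees([np.arccos(nn[2]),np.arctan2(nn[1],nn[0])]).round(2),"off",((c-F)@n).round(4))
R=cv2.minAreaRect(np.c_[(p-F)@x,(p-F)@y].astype(np.float32)*1000);print("rect",R)
k=((r@n)>.008)&((r@n)<.055)&(abs(r@x)<.02)&(abs(r@y)<.02); p=r[k]
h=p@n
for a,b in((.008,.02),(.02,.03),(.03,.04),(.04,.055)):
    j=(h>a)&(h<b)
    if j.sum(): print("pin",a,j.sum(),"x",np.percentile(p[j]@x,[0,50,100]).round(4),"y",np.percentile(p[j]@y,[0,50,100]).round(4),h[j].max().round(4))
# spool in hand
r=q-T
k=(np.hypot(r[:,0],r[:,1])<.016)&(r[:,2]<-.03)&(r[:,2]>-.07)
print("hub",k.sum(),np.percentile(r[k],[1,50,99],axis=0).round(4).tolist())
E
```

```text
t: 5.37
eef_pos: [0.4682, 0.0571, 0.2868]
orientation: [[0.182, -0.004, 0.983], [-0.983, -0.001, 0.182], [-0.0, -1.0, -0.004]]
force: [0.1, -0.1, -2.1]
width: 0.0254
t: 6.2
eef_pos: [0.4682, 0.2595, 0.2861]
orientation: [[0.181, -0.005, 0.983], [-0.983, -0.002, 0.181], [0.002, -1.0, -0.005]]
force: [-0.6, -0.1, -1.8]
width: 0.0254
6.25 [0.46821566 0.25940435 0.2862703 ] [ 0.29189662 -0.1172067  -1.91158222]
park_free_pin [258.  73.] 0.72 [0.5791 0.2773 0.045 ]
plate n [  29.83 -169.46] off 0.0009
rect ((-0.19961929321289062, -2.2624778747558594), (80.26022338867188, 80.20889282226562), 89.85018920898438)
pin 0.008 45 x [-0.0048 -0.0037  0.0004] y [-0.0064 -0.0024  0.0026] 0.0198
pin 0.02 47 x [-0.0048 -0.0036  0.0005] y [-0.0064 -0.0025  0.0025] 0.03
pin 0.03 48 x [-0.0044 -0.0035  0.0011] y [-0.0073 -0.0026  0.0023] 0.04
pin 0.04 94 x [-0.0045 -0.0018  0.0022] y [-0.0073 -0.0026  0.0021] 0.0526
hub 3411 [[-0.0136, -0.0138, -0.0693], [0.0011, 0.0003, -0.0492], [0.0123, 0.0149, -0.0321]]
```

View pics/w3.png

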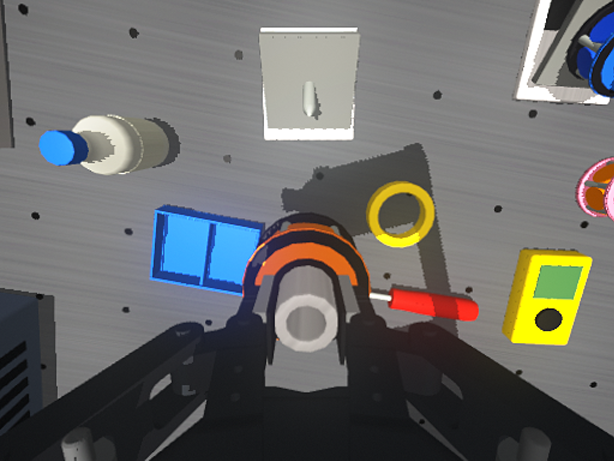

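```bash
python3 - <<'E'
from h import *
m=arm.camera_model("scene"); im,d=arm.grab_frame("scene")
T=arm.sense()["eef_pos"]
p=proj(m,[T,T-[0,0,.073],T-[0,0,.0492],T-[0,0,.079]]);print(p.round(1))
c=p[1].astype(int);x0,y0=c[0]-45,c[1]-40
save("pics/s1.png",im[y0:y0+80,x0:x0+90],7);print(x0,y0)
# amber points z rel to TCP vs fingers
q=cloud(m,d)[y0:y0+80,x0:x0+90].reshape(-1,3)-T;col=im[y0:y0+80,x0:x0+90].reshape(-1,3).astype(int)
k=(np.hypot(q[:,0],q[:,1])<.06)&(col[:,0]>col[:,2]+70);print("orange z",np.percentile(q[k,2],[1,50,99]).round(4),k.sum())
k=(np.hypot(q[:,0],q[:,1])<.04)&(abs(q[:,1])>.017)&(abs(q[:,0])<.014)&(q[:,2]>-.1)&(col.max(1)<90);print("finger? z",np.percentile(q[k,2],[0,2,10,50]).round(4),k.sum())
E
```

```text
[[311.6  81.9]
 [308.8 104.3]
 [309.7  97.2]
 [308.6 106. ]]
263 64
orange z [-0.1076 -0.0884 -0.0756] 175
finger? z [-0.0841 -0.0802 -0.0767 -0.0192] 252
```

View pics/s1.png

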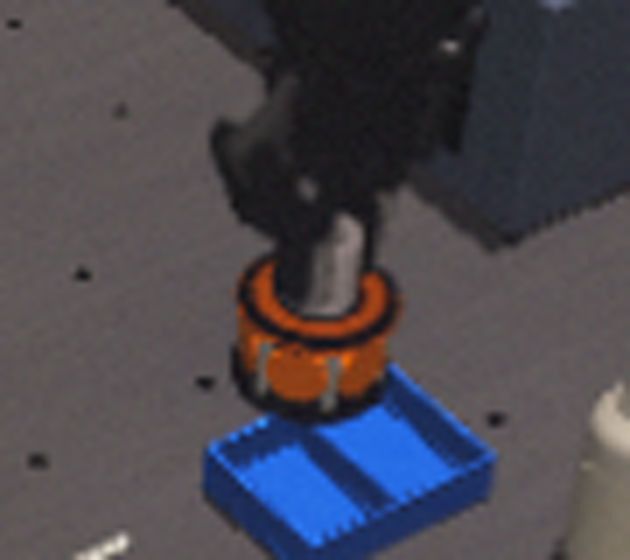

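The fingertips sit almost on the flange, which would block the 30° tilt on the pin. I'll set the spool on clear bench and regrip about 5 mm higher.

```bash
python3 -m creep '[[0.08,-0.11,0,0],[0.16,-0.22,0,0],[0.24,-0.33,-0.05,0],[0.3,-0.42,-0.14,0],[0.307,-0.43,-0.24,0],[0.307,-0.43,-0.34,0],[0.307,-0.43,-0.43,0],[0.307,-0.43,-0.49,0],[0.307,-0.43,-0.53,0],[0.307,-0.43,-0.545,0],[0.307,-0.43,-0.55,0],[0.307,-0.43,-0.554,0],[0.307,-0.43,-0.557,0],[0.307,-0.43,-0.557,0]]'
```

```text
t: 7.52
eef_pos: [0.5611, 0.1307, 0.1206]
orientation: [[0.18, -0.002, 0.984], [-0.984, -0.001, 0.18], [0.001, -1.0, -0.002]]
force: [-0.2, 0.8, -1.7]
width: 0.0259
```

```bash
python3 -m creep '[[0,0,-0.004,0],[0,0,-0.008,0],[0,0,-0.01,0],[0,0,-0.01,0]]'; 
```

```text
t: 7.85
eef_pos: [0.5616, 0.1307, 0.1186]
orientation: [[0.181, -0.0, 0.984], [-0.984, -0.001, 0.181], [0.001, -1.0, -0.0]]
force: [-0.1, -1.7, 4.2]
width: 0.0255
```

```bash
python3 -m creep '[[0,0,0,0],[0,0,0,0],[0,0,0,0],[0,0,0.01,0],[0,0,0.02,0],[0,0,0.02,0],[0,0,0.02,0]]' 0.5; python3 -m creep '[[0,0,0,0],[0,0,0,0],[0,0,0,0],[0,0,0,0],[0,0,0,0],[0,0,0,0]]' 0
python3 - <<'E'
from h import *
m,im,d=wrist("pics/w4.png",1)
s=arm.sense();T=s["eef_pos"];q=cloud(m,d).reshape(-1,3)-T
for a,b in((-.052,-.040),(-.062,-.052)):
    k=(np.hypot(q[:,0],q[:,1])<.017)&(q[:,2]<b)&(q[:,2]>a);
    if k.sum():print("hub",k.sum(),np.percentile(q[k],[1,50,99],axis=0).round(4).tolist())
print(T,s["force"],s["width"])
E
```

```text
t: 8.43
eef_pos: [0.5618, 0.1308, 0.1249]
orientation: [[0.181, 0.001, 0.984], [-0.984, -0.001, 0.181], [0.001, -1.0, 0.0]]
force: [-0.2, 0.5, 1.0]
width: 0.0428
t: 8.93
eef_pos: [0.562, 0.1308, 0.1253]
orientation: [[0.181, 0.001, 0.984], [-0.984, -0.001, 0.181], [0.001, -1.0, 0.001]]
force: [0.2, -1.2, 5.8]
width: 0.0254
hub 210 [[-0.0119, -0.0134, -0.0517], [0.0017, -0.0095, -0.0456], [0.0139, 0.015, -0.0403]]
hub 1731 [[-0.014, -0.0122, -0.0618], [0.0002, 0.0007, -0.0554], [0.0122, 0.0138, -0.0528]]
[0.56201147 0.130752   0.12532133] [-0.57049333 -0.59319631  4.87218887] 0.02520300161454481
```

```bash
python3 -m creep '[[0,0,0.05,0],[0,0,0.14,0],[0,0,0.24,0],[0,0,0.33,0],[0,0.05,0.379,0],[-0.003,0.14,0.379,0],[-0.006,0.25,0.379,0],[-0.009,0.36,0.379,0],[-0.009,0.44,0.379,0],[-0.009,0.476,0.379,0],[-0.009,0.476,0.379,0],[-0.009,0.476,0.379,0],[-0.009,0.476,0.379,0]]'
python3 - <<'E'
from h import *
m=arm.camera_model("scene"); im,d=arm.grab_frame("scene")
s=arm.sense();T=s["eef_pos"];print(s["t"],T,s["force"])
Tip=np.array([.5560,.2737,.0888])
p=proj(m,[T-[0,0,.1253],Tip,T-[0,0,.0553]]);c=p[1].astype(int);x0,y0=c[0]-40,c[1]-50
for a in p: cv2.circle(im,tuple(a.round().astype(int)),1,(0,255,0),-1)
save("pics/s2.png",im[y0:y0+80,x0:x0+90],7);print((p-[x0,y0]).round(1)*7)
E
```

```text
t: 10.07
eef_pos: [0.5589, 0.2724, 0.2382]
orientation: [[0.18, -0.0, 0.984], [-0.984, -0.002, 0.18], [0.002, -1.0, -0.001]]
force: [0.3, 0.0, -2.1]
width: 0.0252
10.1167 [0.55904108 0.27214271 0.23845926] [ 0.0020262  -0.4436089  -1.63288384]
[[296.8 318.5]
 [285.6 354.9]
 [322.  187.6]]
```

View pics/s2.png

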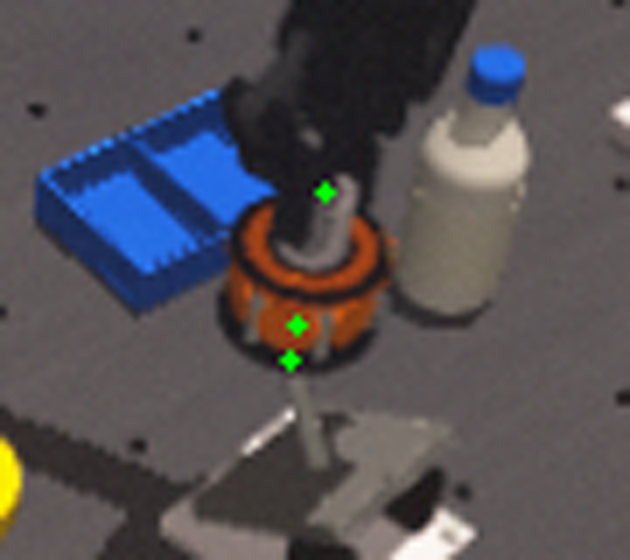

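```bash
python3 -m creep '[[0,0.005,-0.03,0],[0,0.005,-0.06,0],[0,0.005,-0.075,0],[0,0.005,-0.085,0],[0,0.005,-0.093,0],[0,0.005,-0.1,0],[0,0.005,-0.1,0]]'
```

```text
t: 10.7
eef_pos: [0.5589, 0.2736, 0.208]
orientation: [[0.18, -0.001, 0.984], [-0.984, -0.002, 0.18], [0.002, -1.0, -0.001]]
force: [0.0, -0.1, -2.3]
width: 0.0253
```

Bore is over the pin tip with no contact force. Now the arc: the tip holds the lower end while the hub moves toward the robot.

```bash
python3 -m creep '[[-0.013,-0.0024,-0.004,0],[-0.026,-0.0048,-0.008,0],[-0.039,-0.0072,-0.012,0],[-0.0515,-0.0096,-0.0153,0],[-0.0515,-0.0096,-0.0153,0]]'
python3 - <<'E'
from h import *
s=arm.sense();print(s["force"],s["torque"])
E
python3 -m creep '[[-0.013,-0.0024,-0.005,0],[-0.027,-0.005,-0.012,0],[-0.04,-0.0074,-0.018,0],[-0.0535,-0.01,-0.0257,0],[-0.0535,-0.01,-0.0257,0]]'
python3 - <<'E'
from h import *
m=arm.camera_model("scene"); im,d=arm.grab_frame("scene")
s=arm.sense();T=s["eef_pos"];print(s["force"],s["torque"])
c=proj(m,[T-[0,0,.1]])[0].astype(int);x0,y0=c[0]-45,c[1]-40
save("pics/s3.png",im[y0:y0+80,x0:x0+90],7)
E
```

```text
t: 11.12
eef_pos: [0.5464, 0.2711, 0.2056]
orientation: [[0.18, 0.009, 0.984], [-0.984, -0.0, 0.18], [0.002, -1.0, 0.008]]
force: [6.3, -0.3, 0.1]
width: 0.025
[ 6.34989599 -0.3052818   0.09597438] [-0.15931081 -1.34756878 -0.01773621]
t: 11.53
eef_pos: [0.5332, 0.269, 0.2004]
orientation: [[0.18, 0.018, 0.983], [-0.984, 0.002, 0.18], [0.001, -1.0, 0.018]]
force: [5.1, 0.3, 3.8]
width: 0.0252
[5.18879092 0.53294746 3.84137253] [ 0.01802233 -1.2388096   0.00800969]
```

View pics/s3.png

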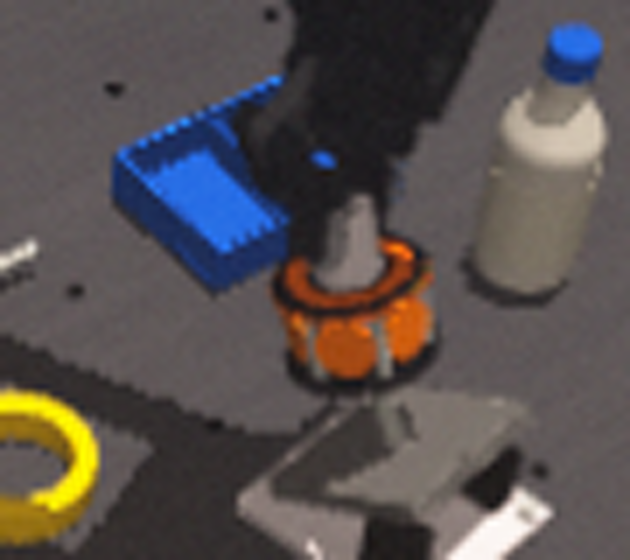

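Tilting as intended, with about 6 N. Finish the tilt and slide down along the pin.

```bash
python3 -m creep '[[-0.012,-0.002,-0.008,0],[-0.022,-0.004,-0.018,0],[-0.022,-0.004,-0.018,0],[-0.018,-0.003,-0.027,0],[-0.013,-0.002,-0.036,0],[-0.008,-0.001,-0.045,0],[-0.002,0,-0.055,0],[0.003,0.001,-0.064,0],[0.008,0.002,-0.073,0],[0.008,0.002,-0.073,0]]'
python3 - <<'E'
from h import *
m,im,d=wrist("pics/w5.png",1)
s=arm.sense();T=s["eef_pos"];print(T,s["force"],s["torque"])
q=cloud(m,d).reshape(-1,3);c=im.reshape(-1,3).astype(int)
r=q-T
k=(np.hypot(r[:,0],r[:,1])<.075)&(c[:,0]>c[:,2]+70)&(r[:,2]<-.06)
p=q[k];cc=p.mean(0);n=np.linalg.svd(p-cc)[2][2]
print(k.sum(),(cc-T).round(4))
rng=np.random.default_rng(0);best=0
for _ in range(800):
    a=p[rng.choice(len(p),3)];nn=np.cross(a[1]-a[0],a[2]-a[0]);L=np.linalg.norm(nn)
    if L<1e-7:continue
    nn/=L;j=abs((p-a[0])@nn)<.0012
    if j.sum()>best:best=j.sum();b=p[j]
n=np.linalg.svd(b-b.mean(0))[2][2];n*=np.sign(n[2]);print("ring plane",best,"tilt",np.degrees([np.arccos(n[2]),np.arctan2(n[1],n[0])]).round(1),(b.mean(0)).round(4))
E
```

```text
t: 12.42
eef_pos: [0.5392, 0.2707, 0.1803]
orientation: [[0.181, 0.026, 0.983], [-0.984, 0.005, 0.18], [-0.0, -1.0, 0.027]]
force: [7.5, -0.3, 1.7]
width: 0.0252
[0.53919033 0.27068131 0.18024047] [7.5320286  0.89060041 0.79789281] [ 1.41107942e-01 -1.61020535e+00  1.19427632e-03]
3168 [ 0.0306  0.0064 -0.0827]
ring plane 1620 tilt [  22.4 -170.3] [0.5627 0.2764 0.1026]
```

```bash
python3 -m creep '[[-0.012,-0.002,-0.004,0],[-0.01,-0.002,-0.013,0],[-0.006,-0.001,-0.022,0],[-0.002,0,-0.031,0],[0.002,0,-0.04,0],[0.006,0.001,-0.048,0],[0.008,0.001,-0.053,0],[0.008,0.001,-0.053,0]]'
cat > tilt.py <<'E'
from h import *
import sys
m,im,d=wrist("pics/wt.png",1)
s=arm.sense();T=s["eef_pos"];print(s["t"],T,s["force"].round(1),s["torque"].round(2),s["width"])
q=cloud(m,d).reshape(-1,3);c=im.reshape(-1,3).astype(int)
r=q-T; ch=(c[:,0]>c[:,2]+70) if sys.argv[1]=="a" else (c[:,2]>c[:,0]+70)
k=(np.hypot(r[:,0],r[:,1])<.085)&ch&(r[:,2]<-.05)
p=q[k]
rng=np.random.default_rng(0);best=0
for _ in range(800):
    a=p[rng.choice(len(p),3)];nn=np.cross(a[1]-a[0],a[2]-a[0]);L=np.linalg.norm(nn)
    if L<1e-7:continue
    nn/=L
    if abs(nn[2])<.75: continue
    j=abs((p-a[0])@nn)<.0012
    if j.sum()>best:best=j.sum();b=p[j]
n=np.linalg.svd(b-b.mean(0))[2][2];n*=np.sign(n[2])
print("ring plane",best,"tilt",np.degrees([np.arccos(n[2]),np.arctan2(n[1],n[0])]).round(1),b.mean(0).round(4))
if len(sys.argv)>2:
    F=np.array(eval(sys.argv[2]));az=np.radians(float(sys.argv[3]));N=np.array([.5*np.cos(az),.5*np.sin(az),.866])
    print("ring height above plate",((b-F)@N).mean().round(4),((b-F)@N).std().round(4))
E
python3 tilt.py a "[.5806,.2783,.0455]" -169.5
```

```text
t: 13.13
eef_pos: [0.5448, 0.2718, 0.1662]
orientation: [[0.181, 0.034, 0.983], [-0.984, 0.007, 0.181], [-0.001, -0.999, 0.035]]
force: [6.3, -0.4, 4.6]
width: 0.0254
13.1833 [0.5448474  0.27178863 0.16626496] [6.1 0.5 3.3] [ 0.01 -1.51 -0.06] 0.0247852825001567
ring plane 1644 tilt [  24.1 -169.7] [0.5692 0.2772 0.0891]
ring height above plate 0.0435 0.0012
```

```bash
python3 -m creep '[[-0.006,-0.001,-0.006,0],[-0.011,-0.002,-0.012,0],[-0.014,-0.003,-0.018,0],[-0.016,-0.003,-0.024,0],[-0.016,-0.003,-0.024,0]]'
python3 tilt.py a "[.5806,.2783,.0455]" -169.5
```

```text
t: 13.6
eef_pos: [0.5416, 0.2713, 0.1607]
orientation: [[0.181, 0.039, 0.983], [-0.983, 0.009, 0.181], [-0.001, -0.999, 0.04]]
force: [4.4, -0.5, 7.3]
width: 0.0249
13.65 [0.54165072 0.27129455 0.16072423] [ 4.3 -0.8  8. ] [-0.1  -1.17 -0.04] 0.02557783103274752
ring plane 1679 tilt [  28.9 -170.3] [0.5672 0.2775 0.085 ]
ring height above plate 0.0409 0.0006
```

```bash
python3 -m creep '[[-0.003,0,-0.004,0],[-0.004,0,-0.006,0],[-0.004,0,-0.006,0]]'
python3 -m creep '[[0,0,0,0],[0,0,0,0],[0,0,0,0],[0,0,0,0],[0,0,0,0],[0,0,0.02,0],[0,0,0.06,0],[0,0,0.15,0],[0,0,0.27,0],[0,0,0.38,0],[0,0,0.42,0],[0,0,0.42,0]]' 0.7
python3 - <<'E'
from h import *
m=arm.camera_model("wrist")
E
python3 tilt.py a "[.5806,.2783,.0455]" -169.5
```

```text
t: 13.9
eef_pos: [0.5414, 0.2713, 0.1607]
orientation: [[0.182, 0.042, 0.982], [-0.983, 0.009, 0.181], [-0.001, -0.999, 0.043]]
force: [3.0, -2.7, 9.6]
width: 0.0251
t: 14.9
eef_pos: [0.5433, 0.2722, 0.2916]
orientation: [[0.182, 0.051, 0.982], [-0.983, 0.013, 0.181], [-0.003, -0.999, 0.052]]
force: [0.3, -0.1, 0.2]
width: 0.0596
14.95 [0.54211819 0.27166504 0.28899419] [ 0.4  1.2 -1. ] [-0.01  0.01 -0.04] 0.05945124066045372
ring plane 655 tilt [  29.4 -169.7] [0.5648 0.2767 0.0833]
ring height above plate 0.0406 0.0006
```

Amber is home: tilt 29.4°, ring 40 mm above the plate. On to blue.

```bash
python3 -m creep '[[0,-0.1,0,0],[0,-0.22,0,0],[0,-0.36,0,0],[0,-0.5,0,0],[0,-0.62,0,0],[0,-0.71,0,-0.01],[0,-0.76,0,-0.01],[0,-0.76,0,-0.01],[0,-0.76,0,-0.01],[0,-0.76,0,-0.01]]' 1
cat > blue.py <<'E'
from h import *
import subprocess
m,im,d=wrist("pics/w6.png",1)
s=arm.sense();print(s["t"],s["eef_pos"],np.round(s["orientation"],3).tolist())
q=cloud(m,d).reshape(-1,3);c=im.reshape(-1,3).astype(int)
F=np.array([.661,.0366,.045]); az=np.radians(-173.2)
n=np.array([.5*np.cos(az),.5*np.sin(az),.866]); y=np.array([-np.sin(az),np.cos(az),0]); x=np.cross(y,n)
r=q-F;h=r@n
k=(abs(h)<.006)&(abs(r@x)<.05)&(abs(r@y)<.05);p=q[k];cc=p.mean(0);nn=np.linalg.svd(p-cc)[2][2];nn*=np.sign(nn[2]);print("plate",np.degrees([np.arccos(nn[2]),np.arctan2(nn[1],nn[0])]).round(2),((cc-F)@n).round(4),cv2.minAreaRect(np.c_[r[k]@x,r[k]@y].astype(np.float32)*1000))
k=(abs(h-.04)<.004)&(np.hypot(r@x,r@y)<.045)
print("flange",k.sum(),h[k].mean().round(4),cv2.minEnclosingCircle(np.c_[r[k]@x,r[k]@y].astype(np.float32)*1000))
k=(abs(h-.07)<.004)&(np.hypot(r@x,r@y)<.025)
print("hub top",k.sum(),np.median(h[k]).round(4),cv2.minEnclosingCircle(np.c_[r[k]@x,r[k]@y].astype(np.float32)*1000), "x,y,n",x.round(3),y.round(3),n.round(3))
E
python3 blue.py
```

```text
t: 15.78
eef_pos: [0.5415, 0.0442, 0.2878]
orientation: [[0.119, 0.045, 0.992], [-0.993, 0.009, 0.119], [-0.003, -0.999, 0.045]]
force: [0.4, 0.1, -0.0]
width: 0.085
15.8333 [0.5416875  0.04459147 0.28807317] [[0.12, 0.045, 0.992], [-0.993, 0.009, 0.12], [-0.003, -0.999, 0.046]]
plate [  29.59 -173.49] 0.0011 ((0.5826873779296875, -1.4739112854003906), (80.70713806152344, 80.14501953125), 89.82294464111328)
flange 2375 0.041 ((0.5100105404853821, -1.8405689001083374), 32.60369110107422)
hub top 531 0.0706 ((0.16296489536762238, -1.9746448993682861), 13.867008209228516) x,y,n [-0.86  -0.103 -0.5  ] [ 0.118 -0.993  0.   ] [-0.496 -0.059  0.866]
```

```bash
python3 -m creep '[[0.1,-0.012,0,0],[0.2,-0.024,-0.03,0],[0.27,-0.034,-0.12,0],[0.289,-0.034,-0.22,0],[0.289,-0.034,-0.32,0],[0.289,-0.034,-0.39,0],[0.289,-0.034,-0.42,0],[0.289,-0.034,-0.432,0],[0.289,-0.034,-0.432,0],[0.289,-0.034,-0.432,0]]' 1
python3 -m creep '[[0,0,0,0],[0,0,0,0],[0,0,0,0],[0,0,0,0],[0,0,0,0],[0,0,0,0],[0,0,0,0],[0,0,0,0],[0,0,0,0]]' 0
python3 tilt.py b "[.6605,.0384,.0455]" -173.3
```

```text
t: 16.67
eef_pos: [0.6292, 0.035, 0.1597]
orientation: [[0.121, 0.047, 0.991], [-0.993, 0.009, 0.121], [-0.003, -0.999, 0.048]]
force: [-0.4, -0.1, 0.2]
width: 0.0855
t: 17.42
eef_pos: [0.6292, 0.0348, 0.1602]
orientation: [[0.121, 0.048, 0.991], [-0.993, 0.008, 0.121], [-0.003, -0.999, 0.048]]
force: [-2.2, -1.2, 5.6]
width: 0.0251
17.4667 [0.62918231 0.03478322 0.16027626] [-2.4 -1.5  5.1] [0.   0.38 0.09] 0.024977875700781704
ring plane 1265 tilt [  27.4 -173.9] [0.652  0.0386 0.0877]
ring height above plate 0.0408 0.0007
```

```bash
python3 -m creep '[[-0.008,-0.001,0.014,0],[-0.02,-0.0025,0.035,0],[-0.036,-0.0045,0.063,0],[-0.053,-0.0065,0.093,0],[-0.07,-0.0085,0.123,0],[-0.087,-0.0105,0.153,0],[-0.107,-0.013,0.188,0],[-0.11,-0.013,0.25,0],[-0.11,-0.013,0.34,0],[-0.11,-0.013,0.4,0],[-0.11,-0.013,0.4,0],[-0.11,-0.013,0.4,0]]'
python3 tilt.py b
```

```text
t: 18.47
eef_pos: [0.5965, 0.0308, 0.282]
orientation: [[0.121, 0.051, 0.991], [-0.993, 0.008, 0.121], [-0.002, -0.999, 0.052]]
force: [-0.4, -0.3, -2.9]
width: 0.025
18.5167 [0.59551617 0.03084908 0.28032513] [-1.3  0.1 -2. ] [ 0.01  0.1  -0.05] 0.02519383064212713
ring plane 1141 tilt [  28.5 -175.6] [0.6193 0.0361 0.2096]
```

```bash
python3 -m creep '[[-0.04,-0.08,0.04,0],[-0.09,-0.18,0.067,0],[-0.14,-0.28,0.067,0],[-0.2,-0.4,0.067,0],[-0.26,-0.52,0.067,0],[-0.32,-0.64,0.067,0],[-0.38,-0.76,0.067,0],[-0.43,-0.86,0.067,0],[-0.45,-0.9,0.067,0],[-0.45,-0.9,0.067,0],[-0.45,-0.9,0.067,0],[-0.45,-0.9,0.067,0]]'
cat > hand.py <<'E'
from h import *
from scipy.optimize import least_squares
m,im,d=wrist("pics/wh.png",1.2)
s=arm.sense();T=s["eef_pos"];print(s["t"],T.round(4),s["force"].round(1),np.round(s["orientation"],3)[:,1])
q=cloud(m,d).reshape(-1,3);c=im.reshape(-1,3).astype(int);r=q-T
# blue ring: plane
k=(np.hypot(r[:,0],r[:,1])<.085)&(c[:,2]>c[:,0]+70)&(r[:,2]<-.05)&(r[:,2]>-.14);p=q[k]
rng=np.random.default_rng(0);best=0
for _ in range(1000):
    a=p[rng.choice(len(p),3)];nn=np.cross(a[1]-a[0],a[2]-a[0]);L=np.linalg.norm(nn)
    if L<1e-7 or abs(nn[2]/L)<.75:continue
    nn/=L;j=abs((p-a[0])@nn)<.0012
    if j.sum()>best:best=j.sum();b=p[j]
n=np.linalg.svd(b-b.mean(0))[2][2];n*=np.sign(n[2]);
# hub side+top points: cylinder r=14 around axis, light grey
h=(q-b.mean(0))@n
g=(np.ptp(c,axis=1)<30)&(c.max(1)>95)&(np.linalg.norm(r+[0,0,.06],axis=1)<.04)&(h>.003)&(h<.034)
pt=q[g];y=np.cross(n,[1,0,0]);y/=np.linalg.norm(y);x=np.cross(y,n)
hh=h[g]; top=hh>np.percentile(hh,99)-.003
H=(pt-b.mean(0))
print("hub pts",g.sum(),"top h",np.percentile(hh,[50,95,99]).round(4))
if top.sum()>20:
    C=cv2.minEnclosingCircle(np.c_[H[top]@x,H[top]@y].astype(np.float32)*1000);print("hub top circ",C)
side=hh<.026
f=lambda v:np.hypot(H[side]@x-v[0],H[side]@y-v[1])-.014
o=least_squares(f,[0,0],loss="soft_l1",f_scale=.001)
A=b.mean(0)+x*o.x[0]+y*o.x[1]
# flange plate (dark+blue) circle
near=(abs(h)<.002)&(np.hypot((q-A)@x,(q-A)@y)<.036)
print("flange circ",cv2.minEnclosingCircle(np.c_[(q[near]-A)@x,(q[near]-A)@y].astype(np.float32)*1000))
print("side",side.sum(),"rms",np.sqrt(np.mean(o.fun**2)).round(4))
B=A-n*.04
print("tilt/az",np.degrees([np.arccos(n[2]),np.arctan2(n[1],n[0])]).round(2),"B",B.round(4),"B-T",(B-T).round(4))
E
python3 hand.py
```

```text
t: 19.52
eef_pos: [0.4601, -0.2383, 0.2992]
orientation: [[0.121, 0.046, 0.992], [-0.993, 0.011, 0.121], [-0.005, -0.999, 0.047]]
force: [-0.3, -0.4, -2.8]
width: 0.0246
19.5667 [ 0.4604 -0.238   0.2995] [-0.1 -0.3 -3.2] [ 0.046  0.01  -0.999]
hub pts 2553 top h [0.0231 0.0295 0.0298]
hub top circ ((-14.03505802154541, -2.097247362136841), 14.099193572998047)
flange circ ((-16.480838775634766, -3.597393751144409), 30.707504272460938)
side 1575 rms 0.0073
tilt/az [  29.39 -174.14] B [ 0.5102 -0.23    0.1966] B-T [ 0.0498  0.008  -0.1028]
```

View pics/wh.png

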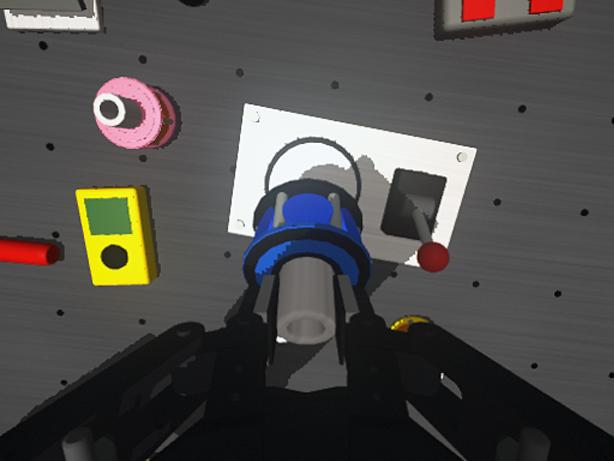

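```bash
sed -i 's/^A=b.mean.*/A=b.mean(0)+(x*C[0][0]+y*C[0][1])\/1000/' hand.py
cat >> hand.py <<'E'
sp=np.array([.4965,-.2380,.127]);t=np.degrees(np.arccos(n[2]));ax=n[:2]/np.linalg.norm(n[:2])
W=np.array([*(sp[:2]+ax*.0008),.127-.004]);print("B wanted",W.round(4),"shift/300mm",((W-B)/.3).round(4))
E
python3 hand.py
```

```text
19.6167 [ 0.4607 -0.2379  0.2997] [ 0.2  0.9 -3. ] [ 0.047  0.01  -0.999]
hub pts 2571 top h [0.023  0.0294 0.0297]
hub top circ ((-14.80229377746582, -2.329329252243042), 14.284857749938965)
flange circ ((1.2178541421890259, 0.04686671495437622), 31.98099136352539)
side 1593 rms 0.0076
tilt/az [  27.94 -174.84] B [ 0.4886 -0.234   0.1846] B-T [ 0.0279  0.0039 -0.1151]
B wanted [ 0.4957 -0.2381  0.123 ] shift/300mm [ 0.0237 -0.0136 -0.2053]
```

```bash
python3 -m creep '[[0.01,-0.007,-0.04,0],[0.021,-0.0136,-0.08,0],[0.021,-0.0136,-0.12,0],[0.021,-0.0136,-0.15,0],[0.021,-0.0136,-0.163,0],[0.021,-0.0136,-0.165,0],[0.021,-0.0136,-0.165,0],[0.021,-0.0136,-0.165,0]]'
python3 hand.py;python3 hand.py
```

```text
t: 20.28
eef_pos: [0.4674, -0.242, 0.2508]
orientation: [[0.123, 0.048, 0.991], [-0.992, 0.009, 0.123], [-0.003, -0.999, 0.048]]
force: [0.4, -0.4, -2.9]
width: 0.0256
20.3333 [ 0.4674 -0.2421  0.2509] [ 0.5 -0.3 -1.2] [ 0.048  0.009 -0.999]
hub pts 2417 top h [0.0234 0.0294 0.0298]
hub top circ ((-14.517610549926758, -1.5905870199203491), 14.294743537902832)
flange circ ((1.4543864727020264, 0.3440387547016144), 31.946102142333984)
side 1460 rms 0.0076
tilt/az [  29.34 -174.29] B [ 0.4965 -0.2381  0.1362] B-T [ 0.0291  0.0041 -0.1147]
B wanted [ 0.4957 -0.2381  0.123 ] shift/300mm [-0.0028 -0.0001 -0.044 ]
20.3833 [ 0.4674 -0.2422  0.251 ] [-0.   0.3 -2.3] [ 0.048  0.009 -0.999]
hub pts 2409 top h [0.0234 0.0294 0.0298]
hub top circ ((-15.097062110900879, -2.368921995162964), 14.344671249389648)
flange circ ((1.5024933815002441, 0.6460353136062622), 32.032623291015625)
side 1461 rms 0.0077
tilt/az [  28.76 -174.67] B [ 0.496  -0.2387  0.1361] B-T [ 0.0286  0.0035 -0.1149]
B wanted [ 0.4957 -0.2381  0.123 ] shift/300mm [-0.001   0.0022 -0.0438]
```

```bash
python3 -m creep '[[-0.003,0.001,-0.012,0],[-0.003,0.001,-0.022,0],[-0.003,0.001,-0.03,0],[-0.003,0.001,-0.038,0],[-0.003,0.001,-0.044,0],[-0.003,0.001,-0.044,0]]'
python3 - <<'E'
from h import *
s=arm.sense();print(s["force"].round(1),s["torque"].round(2))
E
```

```text
t: 20.88
eef_pos: [0.4662, -0.2418, 0.2372]
orientation: [[0.123, 0.047, 0.991], [-0.992, 0.01, 0.122], [-0.004, -0.999, 0.048]]
force: [0.8, -0.4, -2.3]
width: 0.0252
[ 0.8 -0.4 -2.3] [ 0.02  0.08 -0.01]
```

```bash
python3 -m creep '[[0.012,0.001,0.002,0],[0.023,0.002,0.003,0],[0.035,0.003,0.002,0],[0.046,0.004,0.001,0],[0.046,0.004,0,0]]'
python3 tilt.py b
python3 -m creep '[[0.012,0.001,0,0],[0.025,0.002,-0.001,0],[0.037,0.003,-0.003,0],[0.05,0.0045,-0.006,0],[0.06,0.005,-0.008,0],[0.06,0.005,-0.008,0]]'
python3 tilt.py b
```

```text
t: 21.3
eef_pos: [0.4778, -0.2409, 0.2373]
orientation: [[0.124, 0.041, 0.991], [-0.992, 0.009, 0.123], [-0.003, -0.999, 0.042]]
force: [-9.2, -2.8, 1.3]
width: 0.0251
21.35 [ 0.47767797 -0.24099361  0.23710368] [-7.1 -3.   1. ] [-0.67  1.7  -0.05] 0.02541008255915346
ring plane 885 tilt [  19.4 -174.3] [ 0.4992 -0.2388  0.1633]
t: 21.85
eef_pos: [0.4936, -0.2395, 0.2343]
orientation: [[0.124, 0.035, 0.992], [-0.992, 0.009, 0.124], [-0.004, -0.999, 0.036]]
force: [-6.0, -1.1, 0.4]
width: 0.0251
21.9 [ 0.4935633  -0.23947155  0.23424671] [-7.1 -1.2  0.1] [-0.33  1.45  0.02] 0.02503011610645199
ring plane 691 tilt [   7.1 -175.8] [ 0.5107 -0.2378  0.1571]
```

```bash
python3 -m creep '[[0.01,0.001,-0.005,0],[0.02,0.002,-0.012,0],[0.028,0.002,-0.022,0],[0.028,0.002,-0.032,0],[0.028,0.002,-0.042,0],[0.028,0.002,-0.05,0],[0.028,0.002,-0.05,0]]'
python3 tilt.py b
```

```text
t: 22.48
eef_pos: [0.4995, -0.2389, 0.2184]
orientation: [[0.125, 0.029, 0.992], [-0.992, 0.009, 0.125], [-0.005, -1.0, 0.03]]
force: [-5.4, -2.5, -1.0]
width: 0.0251
22.5333 [ 0.49950665 -0.2388515   0.21836372] [-5.6 -2.1 -2.4] [-0.49  1.33  0.  ] 0.02514066164427769
ring plane 680 tilt [   0.3 -117. ] [ 0.5146 -0.2361  0.1401]
```

```bash
python3 -m creep '[[-0.006,-0.003,-0.015,0],[-0.008,-0.003,-0.035,0],[-0.008,-0.003,-0.055,0],[-0.008,-0.003,-0.075,0],[-0.008,-0.003,-0.095,0],[-0.008,-0.003,-0.115,0],[-0.008,-0.003,-0.132,0],[-0.008,-0.003,-0.145,0],[-0.008,-0.003,-0.155,0],[-0.008,-0.003,-0.16,0],[-0.008,-0.003,-0.16,0]]'
python3 tilt.py b
```

```text
t: 23.45
eef_pos: [0.5003, -0.2397, 0.1719]
orientation: [[0.125, 0.035, 0.992], [-0.992, 0.008, 0.125], [-0.004, -0.999, 0.036]]
force: [4.4, 4.0, 7.6]
width: 0.025
23.5 [ 0.50030537 -0.23969676  0.17189113] [4.1 4.  7. ] [ 0.57 -0.23  0.04] 0.02516006563046182
ring plane 629 tilt [   2.4 -166.9] [ 0.5154 -0.2376  0.0934]
```

```bash
python3 -m creep '[[0.005,0.004,0,0],[0.007,0.006,-0.006,0],[0.007,0.006,-0.013,0],[0.007,0.006,-0.019,0],[0.007,0.006,-0.024,0],[0.007,0.006,-0.028,0],[0.007,0.006,-0.028,0]]'
python3 tilt.py b
```

```text
t: 24.08
eef_pos: [0.5035, -0.2381, 0.1653]
orientation: [[0.125, 0.038, 0.991], [-0.992, 0.007, 0.125], [-0.002, -0.999, 0.039]]
force: [-1.9, 1.5, 14.0]
width: 0.0254
24.1333 [ 0.50349719 -0.23810478  0.16528683] [-2.2  1.5 13.6] [ 0.29  0.9  -0.05] 0.02509569863281572
ring plane 594 tilt [ 1.1 47.6] [ 0.5174 -0.2355  0.0862]
```

```bash
python3 -m creep '[[-0.004,0,-0.002,0],[-0.004,0,-0.003,0],[-0.004,0,-0.003,0]]'
python3 tilt.py b
python3 -m creep '[[0,0,0,0],[0,0,0,0],[0,0,0,0],[0,0,0,0],[0,0,0,0],[0,0,0.02,0],[0,0,0.06,0],[0,0,0.15,0],[0,0,0.27,0],[0,0,0.38,0],[0,0,0.42,0],[0,0,0.42,0]]' 0.7
python3 tilt.py b
python3 - <<'E'
from h import *
im,d=arm.grab_frame("wrist");m=arm.camera_model("wrist")
for r in arm.landmark_of("clamp_tip","wrist")[:2]: print(np.round(r["uv"]),r["score"],at_z(m,r["uv"],.104).round(4))
z=np.load("top0.npz");mt=dict(mtx=z["K"],pose=z["pose"],k1=float(z["k1"]))
q=cloud(m,d).reshape(-1,3);c=im.reshape(-1,3).astype(int)
k=(c[:,0]>c[:,1]+60)&(c[:,0]>c[:,2]+60)&(q[:,2]>.07)&(np.hypot(q[:,0]-.453,q[:,1]+.348)<.04);print("ball",k.sum(),q[k].mean(0).round(4),q[k].max(0).round(4),q[k].min(0).round(4))
w=(c.min(1)>130)&(abs(q[:,2]-.012)<.005)&(np.hypot(q[:,0]-.49,q[:,1]+.28)<.18);print("plate",w.sum(),cv2.minAreaRect(q[w,:2].astype(np.float32)*1000))
sp=np.array([.4965,-.238]);
k=(abs(q[:,2]-.085)<.004)&(np.hypot(*(q[:,:2]-sp).T)<.045);print("blue flange",k.sum(),cv2.minEnclosingCircle(q[k,:2].astype(np.float32)*1000),np.percentile(q[k,2],[5,50,95]).round(4))
E
```

```text
t: 24.38
eef_pos: [0.503, -0.2382, 0.1655]
orientation: [[0.125, 0.04, 0.991], [-0.992, 0.006, 0.125], [-0.001, -0.999, 0.04]]
force: [-2.5, 0.8, 10.6]
width: 0.0253
24.4333 [ 0.50297771 -0.23815108  0.16553333] [-2.   0.7 10.1] [ 0.25  0.75 -0.02] 0.025321200719159564
ring plane 569 tilt [ 2.5 17.8] [ 0.5173 -0.2357  0.0866]
t: 25.43
eef_pos: [0.5049, -0.2393, 0.2963]
orientation: [[0.125, 0.048, 0.991], [-0.992, 0.002, 0.125], [0.004, -0.999, 0.048]]
force: [-0.3, 0.0, 0.1]
width: 0.0599
25.4833 [ 0.50381367 -0.23862067  0.29377506] [-0.3 -0.4 -0.2] [-0.01  0.04 -0.02] 0.06009650030123873
ring plane 526 tilt [  0.2 132.3] [ 0.5009 -0.2389  0.0861]
[353. 259.] 0.7 [ 0.4505 -0.347   0.104 ]
ball 313 [ 0.4603 -0.3433  0.1156] [ 0.4685 -0.3335  0.1197] [ 0.4476 -0.3535  0.1094]
plate 9310 ((491.7359619140625, -277.28131103515625), (250.79739379882812, 139.7787628173828), 86.38874053955078)
blue flange 2001 ((496.03790283203125, -236.30548095703125), 32.50545120239258) [0.0821 0.0837 0.0851]
```

Blue stands flat on the stage (tilt 0.2°, flange at 85 mm). Now the clamp lever: shut fingers, go to the robot side of the ball and push towards +x.

```bash
python3 -m creep '[[-0.08,-0.09,0,0],[-0.16,-0.18,0,0],[-0.24,-0.27,0,0],[-0.32,-0.345,0,0],[-0.335,-0.355,-0.05,0],[-0.335,-0.355,-0.15,0],[-0.335,-0.355,-0.25,0],[-0.335,-0.355,-0.34,0],[-0.335,-0.355,-0.41,0],[-0.335,-0.355,-0.446,0],[-0.335,-0.355,-0.446,0],[-0.335,-0.355,-0.446,0]]' 0
python3 - <<'E'
from h import *
m,im,d=wrist("pics/w8.png",1.2);s=arm.sense();print(s["eef_pos"],s["force"],s["width"],np.round(s["orientation"],3)[:,1])
E
```

```text
t: 26.58
eef_pos: [0.4007, -0.3432, 0.1549]
orientation: [[0.125, 0.035, 0.992], [-0.992, 0.011, 0.124], [-0.007, -0.999, 0.036]]
force: [-0.0, -0.4, 0.1]
width: 0.0002
[ 0.40142906 -0.34388803  0.15608153] [ 0.70018677  0.91378438 -0.14090278] -7.396423322868352e-05 [ 0.037  0.009 -0.999]
```

View pics/w8.png

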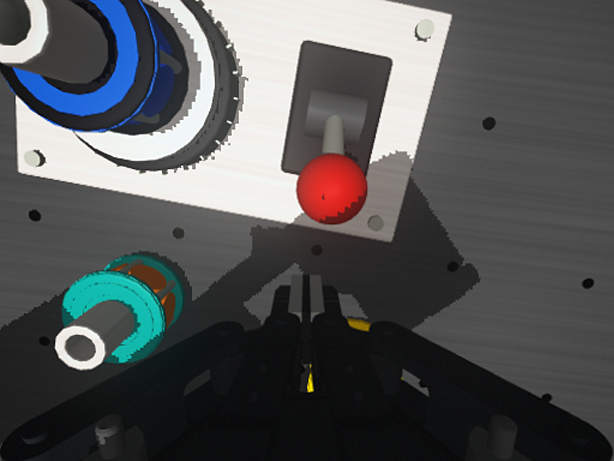

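The ball is just ahead of the shut fingers, at (277,156), slightly right. Push with a small -y offset.

```bash
python3 -m creep '[[0.02,-0.013,0,0],[0.05,-0.014,0,0],[0.08,-0.015,0,0],[0.11,-0.016,0,0],[0.14,-0.018,0,0],[0.17,-0.02,0,0],[0.2,-0.022,0,0],[0.23,-0.024,0,0],[0.26,-0.026,0,0],[0.28,-0.027,0,0],[0.3,-0.028,0,0],[0.315,-0.028,0,0],[0.315,-0.028,0,0]]' 0
cat > lev.py <<'E'
from h import *
im,d=arm.grab_frame("top");m=arm.camera_model("top");s=arm.sense();print(s["t"],s["eef_pos"].round(4),s["force"].round(1))
for cam in("top","scene"):
    if cam!="top": im,d=arm.grab_frame(cam);m=arm.camera_model(cam)
    q=cloud(m,d).reshape(-1,3);c=im.reshape(-1,3).astype(int)
    k=(c[:,0]>2*c[:,1])&(c[:,0]>2*c[:,2])&(c[:,0]>90)&(q[:,2]>.07)&(q[:,2]<.14)&(np.hypot(q[:,0]-.49,q[:,1]+.346)<.07)
    if k.sum(): print(cam,"ball",k.sum(),q[k].mean(0).round(4),q[k].min(0).round(4),q[k].max(0).round(4))
E
python3 lev.py
```

```text
t: 27.72
eef_pos: [0.497, -0.3524, 0.156]
orientation: [[0.125, 0.037, 0.991], [-0.992, 0.009, 0.125], [-0.004, -0.999, 0.038]]
force: [0.2, -0.5, -0.1]
width: 0.0004
27.7667 [ 0.4965 -0.3523  0.156 ] [0.4 0.7 0. ]
top ball 52 [ 0.5259 -0.3472  0.1125] [ 0.5142 -0.3591  0.1021] [ 0.5378 -0.3377  0.1202]
scene ball 91 [ 0.531  -0.3486  0.1116] [ 0.5094 -0.3599  0.0932] [ 0.5399 -0.3371  0.1185]
```

```bash
python3 -m creep '[[0.008,0,0,0],[0.016,0,0,0],[0.022,0,0,0],[0.028,0,0,0],[0.034,0,0,0],[0.034,0,0,0]]' 0
python3 lev.py
```

```text
t: 28.32
eef_pos: [0.5003, -0.3519, 0.1555]
orientation: [[0.126, 0.024, 0.992], [-0.992, 0.011, 0.126], [-0.008, -1.0, 0.025]]
force: [-15.8, -2.6, 7.6]
width: -0.0002
28.3667 [ 0.5003 -0.3519  0.1556] [-16.9  -1.8   8.7]
top ball 49 [ 0.5279 -0.347   0.1123] [ 0.5171 -0.3606  0.1015] [ 0.538  -0.3381  0.119 ]
scene ball 95 [ 0.5325 -0.3489  0.1107] [ 0.5115 -0.361   0.0924] [ 0.5414 -0.3361  0.1181]
```

Stop reached (16 N, no further ball travel). Back off, retreat upward, and run the final checks.

```bash
python3 -m creep '[[-0.04,0,0,0],[-0.08,0,0.02,0],[-0.13,0,0.1,0],[-0.16,0,0.2,0],[-0.2,0,0.32,0],[-0.25,0,0.45,0],[-0.25,0,0.5,0],[-0.25,0,0.5,0]]'
python3 lev.py
python3 - <<'E'
from h import *
for cam in("top","scene"):
    im,d=arm.grab_frame(cam);m=arm.camera_model(cam);z=np.load(cam+"0.npz")
    q=cloud(m,d).reshape(-1,3);c=im.reshape(-1,3).astype(int)
    for nm,F,az,t,ch in(("amber",[.5806,.2783,.0455],-169.5,30,c[:,0]>c[:,2]+60),("blue",[.4965,-.238,.045],0,0,c[:,2]>c[:,0]+60)):
        F=np.array(F);a=np.radians(az);n=np.array([np.sin(np.radians(t))*np.cos(a),np.sin(np.radians(t))*np.sin(a),np.cos(np.radians(t))])
        r=q-F;h=r@n;lat=np.linalg.norm(r-np.outer(h,n),axis=1);k=(lat<.03)&(lat>.016)&(h>.03)&(h<.06)&ch
        print(cam,nm,k.sum(),np.percentile(h[k],[50,95]).round(4))
    # change outside expected places
    dd=np.abs(cv2.GaussianBlur(im,(5,5),0).astype(int)-cv2.GaussianBlur(z["im"],(5,5),0)).max(2)>60
    n,l,st,ce=cv2.connectedComponentsWithStats(dd.astype(np.uint8))
    print(cam,[(ce[i].round().tolist(),int(st[i,4])) for i in range(1,n) if st[i,4]>15])
    for t in("tape","lens_tube","lens_mount","screw_tray","cleaner","joystick","meter"):
        r=arm.landmark_of(t,cam); print(t,np.round(r[0]["uv"]).tolist() if r else None,end="; ")
    print()
E
```

```text
t: 29.08
eef_pos: [0.4263, -0.3536, 0.3116]
orientation: [[0.125, 0.033, 0.992], [-0.992, 0.003, 0.125], [0.001, -0.999, 0.034]]
force: [0.8, -0.4, -0.2]
width: -0.0001
29.1333 [ 0.4259 -0.3528  0.3089] [-0.  -0.5 -0.8]
top ball 47 [ 0.5258 -0.3473  0.1124] [ 0.5167 -0.3579  0.1049] [ 0.535  -0.3372  0.1197]
scene ball 94 [ 0.5317 -0.3487  0.111 ] [ 0.5187 -0.3609  0.0996] [ 0.541  -0.337   0.1186]
top amber 117 [0.0391 0.0423]
top blue 132 [0.039  0.0432]
top [([240.0, 161.0], 311), ([164.0, 189.0], 298), ([367.0, 199.0], 94), ([331.0, 209.0], 215), ([424.0, 242.0], 2645), ([369.0, 225.0], 216), ([368.0, 221.0], 45), ([379.0, 258.0], 23), ([370.0, 268.0], 26), ([503.0, 270.0], 60), ([464.0, 298.0], 1141), ([437.0, 276.0], 22), ([426.0, 281.0], 29), ([426.0, 292.0], 87), ([402.0, 299.0], 276), ([412.0, 301.0], 24), ([488.0, 343.0], 2109), ([398.0, 320.0], 16), ([437.0, 338.0], 459), ([301.0, 362.0], 1965), ([374.0, 332.0], 53), ([211.0, 368.0], 838), ([366.0, 361.0], 690), ([433.0, 368.0], 24), ([235.0, 382.0], 18)]
tape [367.0, 142.0]; lens_tube [278.0, 155.0]; lens_mount [319.0, 136.0]; screw_tray None; cleaner [114.0, 211.0]; joystick [368.0, 144.0]; meter [263.0, 236.0]; 
scene amber 94 [0.0394 0.0418]
scene blue 130 [0.0408 0.0426]
scene [([11.0, 21.0], 695), ([190.0, 19.0], 847), ([164.0, 56.0], 68), ([204.0, 60.0], 69), ([184.0, 94.0], 179), ([56.0, 109.0], 146), ([41.0, 104.0], 44), ([188.0, 108.0], 77), ([62.0, 150.0], 1202), ([158.0, 126.0], 26), ([43.0, 136.0], 35), ([329.0, 161.0], 343), ([49.0, 178.0], 42), ([129.0, 195.0], 21), ([279.0, 220.0], 419), ([83.0, 209.0], 65), ([155.0, 230.0], 263), ([79.0, 222.0], 43), ([105.0, 228.0], 62), ([116.0, 240.0], 29), ([101.0, 255.0], 349), ([115.0, 250.0], 80), ([122.0, 274.0], 52)]
tape [277.0, 176.0]; lens_tube [240.0, 265.0]; lens_mount [210.0, 313.0]; screw_tray [310.0, 133.0]; cleaner [350.0, 143.0]; joystick [142.0, 346.0]; meter [211.0, 186.0];
```

```bash
python3 -c "
from bench import arm
arm.finish_job()"
```

```text
the job is handed in; nothing more can be done
```

I did the job in the order asked and handed it in at about 30 s on the robot's clock.

- **Amber spool:** I lifted it off the spindle and regripped it once on clear bench, because the fingertips would have blocked the 30° tilt. I then tilted it on the tip of the free pin and slid it home. The last check showed a tilt of 29.4° and the upper flange about 40 mm above the plate, which means fully home.
- **Blue spool:** I took it off the other sloped pin along the pin's axis, brought it upright on the spindle tip and lowered it to the stage. The last check showed a tilt of 0.2°, with the flange about 40 mm above the stage.
- **Clamp lever:** I pushed it over until it met its stop at about 16 N. The ball's centre was last seen at about x = 0.526 to 0.532, against 0.528 expected. It held there after I backed off, within 1–2 mm of camera noise.
- **Everything else:** The largest wrist force I saw was about 17 N. The before/after pictures changed only at the stage, the two holders, the arm and its shadow.

**Imperfect checks:**
- The contacts left the gripper tilted by 2–3°, which did no harm.
- In the last top picture the networks missed the tray and put the tape on the joystick. Both showed plausibly in the scene camera.
- I checked the bystanders only by this picture comparison, not one by one.

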